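Put the stacked lids back on the mosaic tubs

ROBOT

A 7-joint arm with a two-finger parallel gripper is mounted at the origin on the work surface. World frame = base frame: x ahead of the robot, y to its left, z up, the work surface at z = 0. Lengths are in mm, angles in rad, forces in N, time in s.
With the tool pointing down it reaches from about 425 to 925 mm from the base axis. Payload 6.8 kg.
Tool frame: the origin (TCP) lies at the very end of the fingers, on their centre line; the grasp point (between the pads) lies 19 mm behind it (env.grasp_offset is the distance from the TCP to the grasp point, in mm); z points along the fingers, y is the line along which they close (so a half turn about z gives the same grasp; the last joint's range is limited). The gripper opens to 85 mm and grips with 20 to 120 N. Pads are 22 mm wide; open, the fingers measure 114 mm over their backs; the gripper's body (76 mm by 85 mm) begins 54 mm behind the grasp point. The pads swing forward as they close: fully open they stand 13 mm farther back than shut.
Start: joints at [-1.299, 0.477, 0.022, 1.555, -0.011, 1.109, -0.083], TCP at [250.243, 626.917, 231.308] pointing down, gripper open.
Joint ranges: [-2.96, 2.96], [-0.34, 2.1], [-1.41, 1.46], [0.24, 2.44], [-1.37, 4.51], [0.17, 1.92], [-2.96, 2.96]. Speed limits (rad/s): [2.39, 2.39, 3.14, 3.14, 3.14, 3.14, 3.14].

INTERFACE

Orientations are given as a unit quaternion [w, x, y, z].
In Python, from workcell import monitor, get_image, workorder, env gives the robot as it stands. The module is installed in compiled form; this text tells all that it offers.
- The arm moves only by the shell command python3 -m crank 'ROWS' [FORCE]. ROWS is JSON, a list of rows, each an object of numbers: "x", "y", "z": the shift along the world's x, y, z as a fraction of full scale; "rx", "ry", "rz": the turn, a rotation vector about the world's x, y, z as a fraction of full scale; "hand": the opening, from -1 (shut) to 1 (fully open). In form: [{"x": .., "y": .., "z": .., "rx": .., "ry": .., "rz": .., "hand": ..}, ...]. A call has 1 to 5 rows; each row is the pose to reach, as a shift and turn from the pose commanded when the call began; what a row does not reach only later rows make up. Full scale, the value 1, is 0.25 m for a shift and 30 degrees for a turn. A row lasts 1/12 s, in which the tool goes at most 41.7 mm and 7.16 degrees, less where a joint would pass 70% of its speed; a pose out of reach is approached as far as the arm can. A call with a number of a shift or a turn outside -1 to 1 is refused whole. A call with a gripper value outside its range is refused whole. The fingers move at their own pace and stop on an object; FORCE is the grip in N (left out, the last holds). Time passes only in rows, so rows that repeat a pose let the fingers close. It gives the time, the measured TCP pose, the force, the opening and the grip force at its end, in the units of the state.
- monitor.read_state(): the state, without advancing time (a new reading comes with each control period).
- get_image(name): name is "scene" or "top"; returns a dict with "frame" (384x512x3 uint8, blue, green, red), "intrinsics" (3x3 intrinsics, pixels), "k1" (the pictures are not rectified: a ray, as slopes to the right and down, at radius r is drawn at 1 + k1 r^2 times it, then the intrinsics apply), "origin" and "rotation" of the camera in the world. Camera axes: x right, y down, z forward; pixel columns grow to the right and rows downward; lengths in mm; the calibration is good to about 2 mm. A picture is of the moment at which its call begins. There is no depth.
- workorder.close_job(): hands the job in; it is judged then, once.
The state is a dict: "time": time; "joints": joint angles; "dq": joint speeds; "effort": joint torques, N m; "tcp_pos": TCP position; "eef_rot": TCP orientation; "ft_force": force on the tool from outside, world axes, zero at the start; "ft_torque": the same for the moment, N m; "opening": finger opening in mm; "grip_force": force on a finger pad.
Only numpy, scipy, OpenCV 4.12 (cv2) and the standard library are available. Lean on these libraries where they do the work, as an engineer would, in place of code of your own. Each camera call takes 0.05 s, during which the arm holds its last target. There are 200 camera calls.

TASK

The class is over: take the stack of red lids apart and close each of the four open tubs of mosaic chips with its own lid, the one of its size, right way up and fully down on the rim. Leave the tubs standing where they are, and do not disturb the mug or the nippers.

Things in the scene. Friction and masses are not known exactly. Their poses are not given: they have to be found in the camera images.
- lid_33: Smallest of four red plastic lids, stacked open side down: round cap 33 mm across, 18 mm high, flat top 3 mm thick, 2.5 mm skirt (inside 28 mm wide, 15 mm deep), about 12 g. It just drops on: no thread, no snap. At the start on top of the stack. Origin: centre of its underside (skirt edge), z up through its top.
- lid_45: Second smallest of four red plastic lids, stacked open side down: round cap 45 mm across, 18 mm high, flat top 3 mm thick, 2.5 mm skirt (inside 40 mm wide, 15 mm deep), about 19 g. It just drops on: no thread, no snap. At the start second from the top. Origin: centre of its underside (skirt edge), z up through its top.
- lid_57: Second largest of four red plastic lids, stacked open side down: round cap 57 mm across, 18 mm high, flat top 3 mm thick, 2.5 mm skirt (inside 52 mm wide, 15 mm deep), about 26 g. It just drops on: no thread, no snap. At the start third from the top. Origin: centre of its underside (skirt edge), z up through its top.
- lid_69: Largest of four red plastic lids, stacked open side down: round cap 69 mm across, 18 mm high, flat top 3 mm thick, 2.5 mm skirt (inside 64 mm wide, 15 mm deep), about 33 g. It just drops on: no thread, no snap. At the start at the bottom, on a 6 mm thick round cork mat, 110 mm across. Origin: centre of its underside (skirt edge), z up through its top.
- tub_33: Smallest of four white open round tubs of mosaic chips, loose, about 110 g: body 35 mm across up to a shoulder at 35 mm, then a neck tapering from 25 mm to 20 mm at the rim (outside), 52 mm up. Lid lid_33 fits it; fully on, its underside is 37 mm above the tub's origin. Origin: centre of its underside, z up.
- tub_45: Second smallest of four white open round tubs of mosaic chips, loose, about 200 g: body 47 mm across up to a shoulder at 47 mm, then a neck tapering from 37 mm to 32 mm at the rim (outside), 64 mm up. Lid lid_45 fits it; fully on, its underside is 49 mm above the tub's origin. Origin: centre of its underside, z up.
- tub_57: Second largest of four white open round tubs of mosaic chips, loose, about 340 g: body 59 mm across up to a shoulder at 60 mm, then a neck tapering from 49 mm to 44 mm at the rim (outside), 77 mm up. Lid lid_57 fits it; fully on, its underside is 62 mm above the tub's origin. Origin: centre of its underside, z up.
- tub_69: Largest of four white open round tubs of mosaic chips, loose, about 520 g: body 71 mm across up to a shoulder at 73 mm, then a neck tapering from 61 mm to 56 mm at the rim (outside), 90 mm up. Lid lid_69 fits it; fully on, its underside is 75 mm above the tub's origin. Origin: centre of its underside, z up.
- mug: A grey-green stoneware mug, 82 mm across and 85 mm high with a side handle, standing at the right side of the work; not part of the job. Origin: centre of its underside.
- nippers: Wheeled tile nippers with blue handles, about 200 mm long, 75 mm wide and 20 mm high, lying flat beyond the tubs; not part of the job. Origin: on the table under the middle of the tool, near its pivot.
Mind the look-alikes: they are no part of the job. Leave any green or yellow look-alike of the lid_33 alone.

How it is judged (in metres and radians):
At the end, for the whole second after the job is handed in: Each of the four lids is on the tub of its own size, level (within 0.1 rad), centred within 6 mm and fully down within 4 mm; all tubs stand upright on the table; lids and tubs are at rest. (On the way no tub was knocked over or pushed more than 40 mm, and mug and nippers stayed within 20 mm.) (horizontal distance between lid_33 and tub_33 below 0.006 m and z of lid_33 in the frame of tub_33 between 0.033 and 0.041 m and angle between the z axis of lid_33 and the z axis of tub_33, either way round below 0.1 rad and angle between each of tub_33, tub_45, tub_57, tub_69's own z axis and vertical below 0.1 rad and height (world z) of each of tub_33, tub_45, tub_57, tub_69 below 0.005 m and linear speed of each of lid_33, tub_33, lid_45, tub_45, lid_57, tub_57, lid_69, tub_69 below 0.02 m/s and horizontal distance between lid_45 and tub_45 below 0.006 m and z of lid_45 in the frame of tub_45 between 0.045 and 0.053 m and angle between the z axis of lid_45 and the z axis of tub_45, either way round below 0.1 rad and horizontal distance between lid_57 and tub_57 below 0.006 m and z of lid_57 in the frame of tub_57 between 0.058 and 0.066 m and angle between the z axis of lid_57 and the z axis of tub_57, either way round below 0.1 rad and horizontal distance between lid_69 and tub_69 below 0.006 m and z of lid_69 in the frame of tub_69 between 0.071 and 0.079 m and angle between the z axis of lid_69 and the z axis of tub_69, either way round below 0.1 rad); the robot touches nothing.
It fails at once if a tub is knocked over (angle between any of tub_33, tub_45, tub_57, tub_69's own z axis and vertical above 0.5 rad).
It fails at once if a tub is pushed more than 40 mm from where it stood (distance of any of tub_33, tub_45, tub_57, tub_69 from where it was at the start of the episode above 0.04 m).
It fails at once if the mug or the nippers are shifted more than 20 mm (distance of any of mug, nippers from where it was at the start of the episode above 0.02 m).
It also fails if it takes over 120 s, if anything falls off the work surface, if the arm or the gripper's body presses on something with over 40 N, if the wrist force passes 120 N, or if a joint passes its speed limit or range.

## Working session

There is one attempt and no reset: what is moved stays moved. The work goes in short steps, Python scripts to look and compute and a shell command to move; the robot and the scene stay as the last step left them, time stands still between calls to the robot, and variables do not carry over. Pictures are saved under pics/ and viewed, at most 14 in all, crops included, and the job is handed in when it is done.

```bash
mkdir -p pics; cat > h.py <<'E'
import numpy as np, cv2
from workcell import monitor, get_image, workorder, env
def ray(c,u,v):
    K=np.array(c["intrinsics"]);k=c["k1"]
    d=np.array([(u-K[0,2])/K[0,0],(v-K[1,2])/K[1,1]]);s=d.copy()
    for _ in range(20): s=d/(1+k*(s@s))
    w=np.array(c["rotation"])@np.array([s[0],s[1],1]);return np.array(c["origin"]),w/np.linalg.norm(w)
def plane(c,u,v,z):
    o,w=ray(c,u,v);return o+w*(z-o[2])/w[2]
def tri(c1,p1,c2,p2):
    o1,a=ray(c1,*p1);o2,b=ray(c2,*p2)
    t=np.linalg.lstsq(np.c_[a,-b],o2-o1,rcond=None)[0]
    P,Q=o1+a*t[0],o2+b*t[1];return (P+Q)/2,np.linalg.norm(P-Q)
E
python3 - <<'E'
from h import *
for n in("scene","top"):
    c=get_image(n);cv2.imwrite(f"pics/{n}0.png",c["frame"]);print(n,c["origin"],c["rotation"],c["intrinsics"],c["k1"])
print(monitor.read_state(),env.grasp_offset)
E
```

```text
scene [1332.53784489  849.38288962  827.52704746] [-0.15394225  0.30163128  0.83214945 -0.43914423] [[470.95748852   0.         251.19917212]
 [  0.         470.95748852 191.15524777]
 [  0.           0.           1.        ]] 0.0069400124678676706
top [ 473.7091192   -25.22424305 1063.95654797] [-0.04918476  0.7130407  -0.69710711  0.05652872] [[368.00563793   0.         254.69754845]
 [  0.         368.00563793 195.8128691 ]
 [  0.           0.           1.        ]] -0.05509486158723049
{'time': 0.1, 'joints': array([-1.29911654,  0.47774952,  0.02234281,  1.55632907, -0.01146154,
        1.10928473, -0.08308643]), 'dq': array([-6.90778025e-04, -2.67002297e-03, -7.38669776e-04, -3.83318866e-03,
       -3.91342610e-04,  1.02349529e-03,  2.72441799e-05]), 'effort': array([ 3.96306859e-03, -5.97753417e+01,  1.61314096e+00, -2.81954116e+01,
        1.27475956e-02,  5.04804833e-03, -1.69893838e-06]), 'tcp_pos': array([250.06063215, 626.4143502 , 230.41135849]), 'eef_rot': array([-7.85001705e-05,  1.88725737e-01,  9.82029491e-01, -8.17491804e-04]), 'ft_force': array([-0.60932817, -0.50561452, -0.38610614]), 'ft_torque': array([ 0.01328191, -0.00072137, -0.00307991]), 'grip_force': 0.0, 'opening': 85.73643261540128} 18.700000000000003
```

View pics/scene0.png

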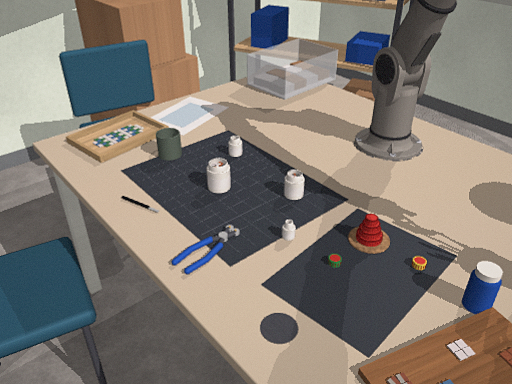

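View pics/top0.png

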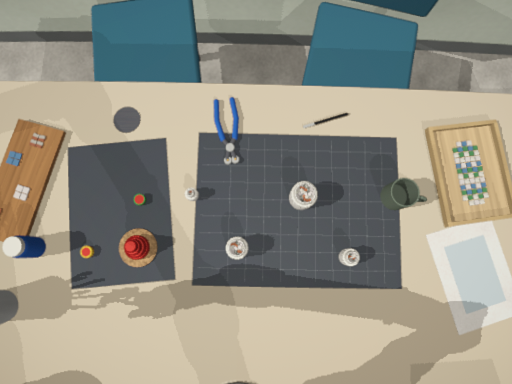

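```bash
python3 - <<'E'
s=open('h.py').read()
s=s.replace('np.array(c["rotation"])@','R.from_quat(np.roll(c["rotation"],-1)).as_matrix()@').replace('import numpy as np, cv2','import numpy as np, cv2\nfrom scipy.spatial.transform import Rotation as R')
open('h.py','w').write(s)
from h import *
S=get_image("scene");T=get_image("top");s=S["frame"];t=T["frame"]
for n,p in dict(t33=(191,195),t45=(349,257),t57=(236,248),t69=(303,195),stack=(137,246),green=(139,200),yel=(87,252)).items(): print(n,plane(T,*p,50).round())
def crop(f,u,v,h=25): return cv2.resize(f[v-h:v+h,u-h:u+h],(200,200),interpolation=cv2.INTER_NEAREST)
a=np.hstack([crop(t,*p) for p in [(191,195),(349,257),(236,248),(303,195)]])
b=np.hstack([crop(s,*p) for p in [(289,231),(235,147),(293,184),(219,175)]])
d=np.hstack([crop(t,137,246),crop(s,370,232),np.hstack([crop(t,139,200,12),crop(s,335,260,12)])])
cv2.imwrite("pics/crops.png",np.vstack([a,b,d]))
E
```

```text
t33 [625. 143.  50.]
t45 [ 463. -296.   50.]
t57 [481.  14.  50.]
t69 [ 632. -169.   50.]
stack [480. 285.  50.]
green [607. 288.  50.]
yel [460. 423.  50.]
```

View pics/crops.png

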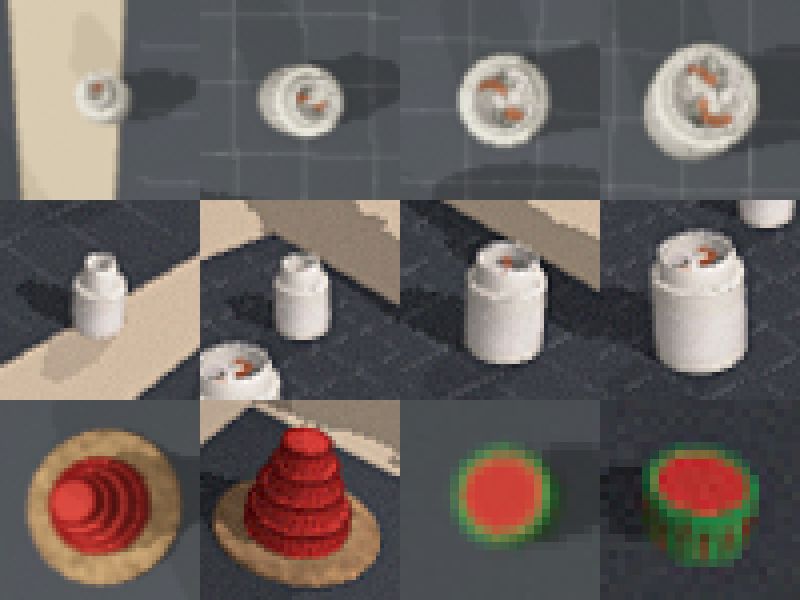

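```bash
cat >> h.py <<'E'
def comp(m,seed,r=6):
    n,l=cv2.connectedComponents(m.astype(np.uint8));w=l[seed[1]-r:seed[1]+r+1,seed[0]-r:seed[0]+r+1]
    k=np.bincount(w[w>0]).argmax();cs=cv2.findContours((l==k).astype(np.uint8),0,1)[0]
    o=np.zeros(m.shape,np.uint8);cv2.drawContours(o,cs,-1,1,-1);return o
def white(c,seed):
    h=cv2.cvtColor(c["frame"],40);return comp((h[...,1]<60)&(h[...,2]>115),seed)
def redm(c,lo=70):
    f=c["frame"].astype(int);return (f[...,2]>lo)&(f[...,1]*2.2<f[...,2])&(f[...,0]*2.2<f[...,2])
def cen(o): return np.argwhere(o).mean(0)[::-1]
def axis(S,ps,T,pt):  # intersection of the two vertical planes through axis
    (o1,a),(o2,b)=ray(S,*ps),ray(T,*pt)
    t=np.linalg.solve(np.c_[a[:2],-b[:2]],(o2-o1)[:2]);return o1[:2]+a[:2]*t[0]
def topz(c,o,xy,r): # height of far rim from silhouette's uppermost pixels
    ys,xs=np.nonzero(o);v=ys.min();u=xs[ys==v].mean();oo,w=ray(c,u,v-.5+.5)
    d=xy-oo[:2];D=np.linalg.norm(d)+r;return (oo+w*D/np.linalg.norm(w[:2]))[2]
E
python3 - <<'E'
from h import *
S=get_image("scene");T=get_image("top")
seeds=dict(t33=((191,195),(289,235),10),t45=((349,257),(235,150),16),t57=((236,248),(293,188),22),t69=((303,195),(219,180),28))
for n,(pt,ps,r) in seeds.items():
    a,b=white(S,ps),white(T,pt);xy=axis(S,cen(a),T,cen(b));z=topz(S,a,xy,r)
    p,g=tri(S,cen(a),T,cen(b))
    print(n,a.sum(),b.sum(),cen(a).round(1),cen(b).round(1),xy.round(1),"rimz",z.round(1),"tri",p.round(1),g.round(1))
for lo in (70,130,160,180,200):
    ms,mt=redm(S,lo),redm(T,lo)
    try:
        a,b=comp(ms,(371,219),4),comp(mt,(131,247),4);print(lo,a.sum(),b.sum(),cen(a),cen(b),axis(S,cen(a),T,cen(b)).round(1),tri(S,cen(a),T,cen(b)))
    except Exception as e: print(lo,e)
f=T["frame"];print(f[247,122:152,2]);print(S["frame"][200:248,371,2])
E
```

```text
t33 102551 150494 [282.3 189.3] [252.6 226.4] [492.  -26.5] rimz 564.0 tri [529.4 -16.1  24.8] 39.5
t45 102551 311 [282.3 189.3] [348.8 256.8] [472.9 -46.4] rimz 556.8 tri [ 401.5 -261.  -128.1] 199.9
t57 102551 431 [282.3 189.3] [236.3 247.7] [467.7 -51.8] rimz 553.9 tri [495.4   2.4  16.9] 35.1
t69 728 652 [218.6 175.2] [302.6 195.1] [ 631.7 -167.6] rimz 90.3 tri [ 632.4 -168.3   41.8] 1.9
70 645 471 [369.48062016 231.15193798] [136.35456476 246.8089172 ] [478.1 297.6] (array([477.02770737, 295.1812901 ,  26.34701348]), np.float64(3.0490653512856993))
130 331 362 [373.12688822 230.95770393] [133.96685083 247.29281768] [476.6 307.4] (array([474.30344451, 302.19965395,  29.74365603]), np.float64(6.671990754021412))
160 51 172 [371.62745098 216.8627451 ] [131.29069767 249.75      ] [469.7 291.3] (array([470.37482787, 292.9109529 ,  69.97559251]), np.float64(2.1249080605626167))
180 39 94 [371.69230769 216.87179487] [129.87234043 246.72340426] [477.6 296.6] (array([477.53106057, 296.42066108,  75.41752503]), np.float64(0.18059043431454044))
200 25 70 [372.92 216.92] [129.61428571 246.05714286] [479.4 301.4] (array([478.07627061, 298.3404054 ,  76.41482541]), np.float64(3.8053037600081967))
[184 177 166 205 219 219 219 218 218 218 219 219 206 155  93  89 138 111
  81 104 155 139  97  93 122 114  95 100 121 121]
[145 144 143 144 140 143 141 143 143 144 140 138 155 181 176 214 211 213
 208 187 151 107 132 144 144 151 169 131 108 151 159 156 171 169 115 116
 143 133 157 164 155 108 125 174 166 168 157 136]
```

```bash
cat >> h.py <<'E'
def white(c,seed,hw=22,vt=None):
    u,v=seed;h=cv2.cvtColor(c["frame"],40);m=np.zeros(h.shape[:2],bool)
    w=np.s_[max(v-hw,0):v+hw,max(u-hw,0):u+hw]
    m[w]=(h[w][...,1]<45)&(h[w][...,2]>(vt or 140));return comp(m,seed)
SEEDS=dict(t33=((191,195),(289,235),10),t45=((349,257),(235,150),16),t57=((236,248),(293,188),22),t69=((303,195),(219,180),28))
E
python3 - <<'E'
from h import *
S=get_image("scene");T=get_image("top")
out=[]
for vt in (120,140,150):
  for n,(pt,ps,r) in SEEDS.items():
    a,b=white(S,ps,vt=vt),white(T,pt,vt=vt);xy=axis(S,cen(a),T,cen(b));z=topz(S,a,xy,r)
    print(vt,n,a.sum(),b.sum(),cen(a).round(1),cen(b).round(1),xy.round(1),"rimz",z.round(1),"tri",*[q.round(1) for q in tri(S,cen(a),T,cen(b))],"plane",plane(T,*cen(b),SEEDS[n][2]*1.0+15).round(1))
  V=np.hstack([np.vstack([cv2.resize((lambda f,o:(np.where(o[...,None]>0,f//2+np.array([0,120,0]),f)).astype(np.uint8))(c["frame"],white(c,p,vt=vt))[p[1]-22:p[1]+22,p[0]-22:p[0]+22],(200,200),interpolation=0) for c,p in((T,pt),(S,ps))]) for pt,ps,r in SEEDS.values()])
  if vt==140: cv2.imwrite("pics/wm.png",V)
E
```

```text
120 t33 235 175 [288.6 230. ] [190.9 193.7] [650.6 168. ] rimz 71.3 tri [632.4 149.   21.3] 1.2 plane [632.3 148.   25. ]
120 t45 252 307 [235.2 146. ] [348.8 256.9] [ 463.3 -300.3] rimz 62.5 tri [ 463.  -301.4   27.4] 0.8 plane [ 463.3 -300.8   31. ]
120 t57 521 425 [294.2 184.4] [236.2 247.8] [482.3  14.4] rimz 76.6 tri [482.1  13.9  35.1] 0.3 plane [482.2  13.7  37. ]
120 t69 723 644 [218.6 175.3] [302.5 195. ] [ 631.8 -167.3] rimz 87.1 tri [ 632.6 -168.1   41.7] 2.2 plane [ 633.3 -168.6   43. ]
140 t33 210 164 [289.  230.3] [190.6 194. ] [645.8 164.6] rimz 66.5 tri [631.9 150.1  20.4] 1.0 plane [631.5 148.9  25. ]
140 t45 234 294 [235.5 146. ] [348.9 256.8] [ 463.6 -298.2] rimz 63.2 tri [ 462.7 -301.2   27.5] 2.2 plane [ 463.5 -301.1   31. ]
140 t57 427 405 [294.9 185.2] [236.2 247.7] [483.4  18.7] rimz 79.3 tri [481.4  14.9  32.3] 2.7 plane [482.3  13.7  37. ]
140 t69 681 622 [219.1 175.2] [302.6 194.9] [ 630.7 -166.3] rimz 87.2 tri [ 632.1 -167.5   42.5] 3.8 plane [ 633.4 -168.8   43. ]
150 t33 197 161 [289.3 230.2] [190.4 193.9] [654.6 174.6] rimz 76.8 tri [631.6 150.5  21.1] 1.7 plane [631.7 149.3  25. ]
150 t45 217 280 [235.7 145.9] [348.8 257. ] [ 463.3 -297.2] rimz 59.8 tri [ 462.2 -300.6   28. ] 2.5 plane [ 463.1 -300.7   31. ]
150 t57 396 398 [295.3 185.2] [236.2 247.7] [483.9  20.9] rimz 80.5 tri [480.9  15.2  32.4] 4.0 plane [482.3  13.7  37. ]
150 t69 598 612 [219.2 175.7] [302.5 195. ] [ 630.4 -166.1] rimz 87.3 tri [ 632.  -167.5   40.6] 4.4 plane [ 633.3 -168.7   43. ]
```

View pics/wm.png

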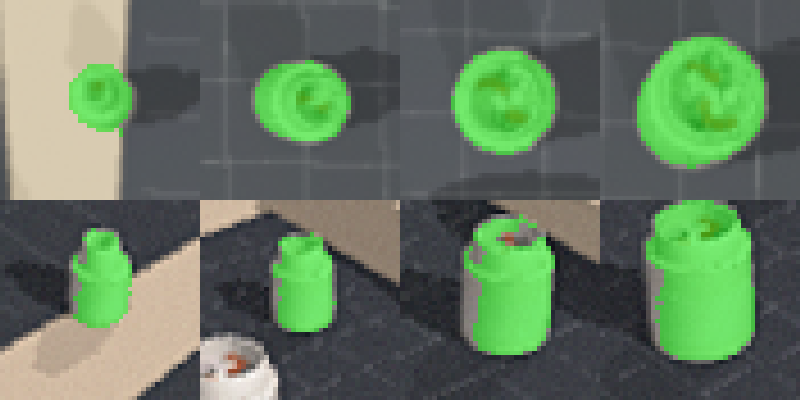

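Candidates in the top view: the red stack (130,247), the green-skirted lid (139,200) and the yellow-skirted lid (87,252). I'm taking the top of the all-red stack, and the crop confirms it. The masks cover the tubs well.

```bash
python3 -m crank '[{"x":0.455,"y":-0.661,"hand":1},{"x":0.455,"y":-0.661,"hand":1},{"x":0.455,"y":-0.661,"hand":1},{"x":0.455,"y":-0.661,"hand":1},{"x":0.455,"y":-0.661,"hand":1}]' 25
python3 -m crank '[{"x":0.455,"y":-0.661,"hand":0},{"x":0.455,"y":-0.661,"hand":0},{"x":0.455,"y":-0.661,"hand":0},{"x":0.455,"y":-0.661,"hand":0},{"x":0.455,"y":-0.661,"hand":0}]'
```

```text
schema error: expected keys x, y, z, rx, ry, rz, hand
schema error: expected keys x, y, z, rx, ry, rz, hand
```

```bash
python3 -m crank '[{"x":0.455,"y":-0.661,"z":0,"rx":0,"ry":0,"rz":0,"hand":0.5},{"x":0.455,"y":-0.661,"z":0,"rx":0,"ry":0,"rz":0,"hand":0.5},{"x":0.455,"y":-0.661,"z":0,"rx":0,"ry":0,"rz":0,"hand":0.5},{"x":0.455,"y":-0.661,"z":0,"rx":0,"ry":0,"rz":0,"hand":0.5},{"x":0.455,"y":-0.661,"z":0,"rx":0,"ry":0,"rz":0,"hand":0.5}]' 25
python3 -m crank '[{"x":0.455,"y":-0.661,"z":-0.1,"rx":0,"ry":0,"rz":0,"hand":0.5},{"x":0.455,"y":-0.661,"z":-0.1,"rx":0,"ry":0,"rz":0,"hand":0.5},{"x":0.455,"y":-0.661,"z":-0.1,"rx":0,"ry":0,"rz":0,"hand":0.5},{"x":0.455,"y":-0.661,"z":-0.1,"rx":0,"ry":0,"rz":0,"hand":0.5},{"x":0.455,"y":-0.661,"z":-0.1,"rx":0,"ry":0,"rz":0,"hand":0.5}]'
```

```text
time: 0.82
tcp_pos: [366.0, 458.6, 231.5]
eef_rot: [0.0, 0.19, 0.982, -0.0]
ft_force: [-0.1, -0.2, -0.2]
opening: 64.3
grip_force: 0.0
time: 1.23
tcp_pos: [479.2, 293.5, 206.3]
eef_rot: [0.0, 0.19, 0.982, -0.0]
ft_force: [-0.0, 0.4, 0.0]
opening: 64.2
grip_force: 0.0
```

```bash
python3 -m crank '[{"x":-0.006,"y":0.012,"z":-0.15,"rx":0,"ry":0,"rz":0,"hand":0.5},{"x":-0.006,"y":0.012,"z":-0.3,"rx":0,"ry":0,"rz":0,"hand":0.3},{"x":-0.006,"y":0.012,"z":-0.38,"rx":0,"ry":0,"rz":0,"hand":0.3},{"x":-0.006,"y":0.012,"z":-0.38,"rx":0,"ry":0,"rz":0,"hand":0.3}]'
python3 - <<'E'
from h import *
S=get_image("scene")["frame"];T=get_image("top")["frame"]
c=lambda f,u,v:cv2.resize(f[v-40:v+40,u-40:u+40],(400,400),interpolation=0)
cv2.imwrite("pics/g1.png",np.hstack([c(T,137,236),c(S,370,212)]))
E
```

```text
time: 1.57
tcp_pos: [473.6, 297.3, 107.1]
eef_rot: [-0.003, 0.189, 0.982, -0.003]
ft_force: [-0.6, -0.1, -0.4]
opening: 55.7
grip_force: 0.0
```

View pics/g1.png

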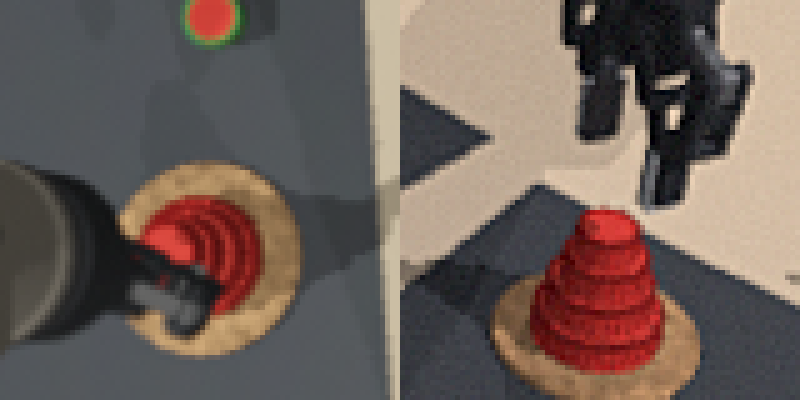

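```bash
python3 -m crank '[{"x":0.005,"y":-0.012,"z":-0.1,"rx":0,"ry":0,"rz":0,"hand":0.3},{"x":0.005,"y":-0.012,"z":-0.196,"rx":0,"ry":0,"rz":0,"hand":0.3},{"x":0.005,"y":-0.012,"z":-0.196,"rx":0,"ry":0,"rz":0,"hand":0.3},{"x":0.005,"y":-0.012,"z":-0.196,"rx":0,"ry":0,"rz":0,"hand":0.3},{"x":0.005,"y":-0.012,"z":-0.196,"rx":0,"ry":0,"rz":0,"hand":0.3}]'
python3 - <<'E'
from h import *
S=get_image("scene")["frame"];T=get_image("top")["frame"]
c=lambda f,u,v:cv2.resize(f[v-40:v+40,u-40:u+40],(400,400),interpolation=0)
cv2.imwrite("pics/g2.png",np.hstack([c(T,137,236),c(S,370,212)]))
E
```

```text
time: 2.08
tcp_pos: [478.8, 297.5, 64.5]
eef_rot: [0.001, 0.189, 0.982, 0.001]
ft_force: [0.1, 0.2, 0.1]
opening: 55.4
grip_force: 0.0
```

View pics/g2.png

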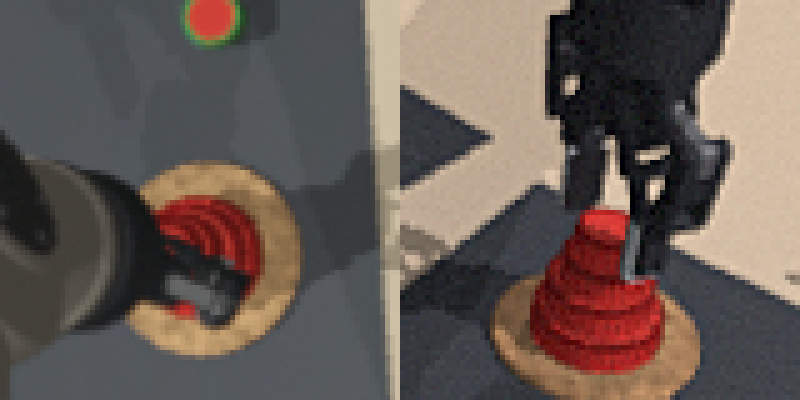

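```bash
python3 -m crank '[{"x":0,"y":0,"z":0,"rx":0,"ry":0,"rz":0,"hand":-0.5},{"x":0,"y":0,"z":0,"rx":0,"ry":0,"rz":0,"hand":-0.5},{"x":0,"y":0,"z":0,"rx":0,"ry":0,"rz":0,"hand":-0.5},{"x":0,"y":0,"z":0,"rx":0,"ry":0,"rz":0,"hand":-0.5},{"x":0,"y":0,"z":0,"rx":0,"ry":0,"rz":0,"hand":-0.5}]' 20
python3 -m crank '[{"x":0,"y":0,"z":0.02,"rx":0,"ry":0,"rz":0,"hand":-0.5},{"x":0,"y":0,"z":0.06,"rx":0,"ry":0,"rz":0,"hand":-0.5},{"x":0,"y":0,"z":0.15,"rx":0,"ry":0,"rz":0,"hand":-0.5},{"x":0,"y":0,"z":0.28,"rx":0,"ry":0,"rz":0,"hand":-0.5},{"x":0,"y":0,"z":0.28,"rx":0,"ry":0,"rz":0,"hand":-0.5}]'
python3 - <<'E'
from h import *
S=get_image("scene")["frame"];T=get_image("top")["frame"]
c=lambda f,u,v:cv2.resize(f[v-40:v+40,u-40:u+40],(400,400),interpolation=0)
cv2.imwrite("pics/g3.png",np.hstack([c(T,137,236),c(S,370,192)]))
E
```

```text
time: 2.6
tcp_pos: [478.1, 296.9, 63.5]
eef_rot: [0.0, 0.189, 0.982, 0.001]
ft_force: [-1.8, -0.3, 6.8]
opening: 31.9
grip_force: 19.5
time: 3.02
tcp_pos: [480.6, 298.3, 138.4]
eef_rot: [0.003, 0.189, 0.982, 0.003]
ft_force: [0.9, 1.7, 0.3]
opening: 31.5
grip_force: 19.9
```

View pics/g3.png

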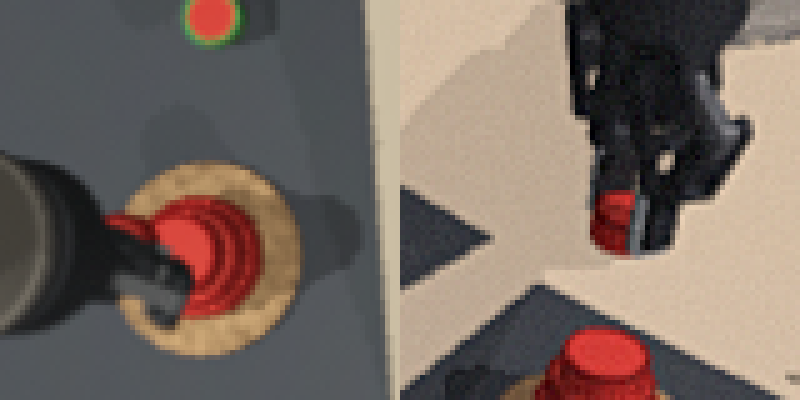

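```bash
cat >> h.py <<'E'
def heldoff(r,seed,zoff):
    """offset of held lid along pad-width dir w from tcp, by left silhouette edge in scene (lid centred in closing dir)"""
    S=get_image("scene");st=monitor.read_state();tcp=np.array(st["tcp_pos"]);o=comp(redm(S),seed,8)
    M=R.from_quat(np.roll(st["eef_rot"],-1)).as_matrix();w=M[:2,0]
    ys,xs=np.nonzero(o);print("blob",xs.min(),xs.max(),ys.min(),ys.max(),o.sum())
    v=np.arange(ys.min()+3,ys.max()-3);res=[]
    for y in v:
        u=xs[ys==y].min()-.5
        oo,a=ray(S,u,y);n=np.array([-a[1],a[0]])/np.linalg.norm(a[:2])
        # signed distance from tcp axis to the ray's vertical plane
        d=n@(oo[:2]-tcp[:2]);res.append((np.sign(d)*(abs(d)-r))/(n@w))
    print("offset along w",w.round(3),np.round(res,1),"median",np.median(res),"tcp",tcp.round(1))
E
python3 -m crank '[{"x":0,"y":0,"z":0,"rx":0,"ry":0,"rz":0,"hand":-0.5},{"x":0,"y":0,"z":0,"rx":0,"ry":0,"rz":0,"hand":-0.5},{"x":0,"y":0,"z":0,"rx":0,"ry":0,"rz":0,"hand":-0.5}]'
python3 - <<'E'
from h import *
heldoff(16.5,(373,196),0)
T=get_image("top");S=get_image("scene")
for lo in (180,190):
    b=comp(redm(T,lo),(134,246),4);a=comp(redm(S,lo),(371,222),5);print(a.sum(),b.sum(),cen(a),cen(b),tri(S,cen(a),T,cen(b)))
E
```

```text
time: 3.37
tcp_pos: [476.9, 296.0, 131.4]
eef_rot: [-0.001, 0.189, 0.982, -0.001]
ft_force: [-0.6, -0.2, 0.1]
opening: 32.0
grip_force: 19.9
blob 368 376 191 203 80
offset along w [-0.929  0.371] [-0.7 -0.2 -2.7 -2.2  1.2 -1.3] median -0.9732806001490012 tcp [476.9 296.  131.4]
106 71 [370.71698113 222.23584906] [134.14084507 244.01408451] (array([482.29974449, 294.27068383,  58.2842953 ]), np.float64(9.039340437876803))
103 68 [370.86407767 222.17475728] [134.26470588 243.97058824] (array([482.1933649 , 294.19934473,  58.34997687]), np.float64(9.750060035092911))
```

```bash
python3 -m crank '[{"x":0.1,"y":-0.1,"z":0,"rx":0,"ry":0,"rz":0,"hand":-0.5},{"x":0.21,"y":-0.2,"z":0,"rx":0,"ry":0,"rz":0,"hand":-0.5},{"x":0.32,"y":-0.31,"z":0,"rx":0,"ry":0,"rz":0,"hand":-0.5},{"x":0.43,"y":-0.41,"z":0,"rx":0,"ry":0,"rz":0,"hand":-0.5},{"x":0.52,"y":-0.5,"z":0,"rx":0,"ry":0,"rz":0,"hand":-0.5}]'
python3 -m crank '[{"x":0.094,"y":-0.092,"z":0,"rx":0,"ry":0,"rz":0,"hand":-0.5},{"x":0.094,"y":-0.092,"z":-0.1,"rx":0,"ry":0,"rz":0,"hand":-0.5},{"x":0.094,"y":-0.092,"z":-0.22,"rx":0,"ry":0,"rz":0,"hand":-0.5},{"x":0.094,"y":-0.092,"z":-0.22,"rx":0,"ry":0,"rz":0,"hand":-0.5},{"x":0.094,"y":-0.092,"z":-0.22,"rx":0,"ry":0,"rz":0,"hand":-0.5}]'
python3 - <<'E'
from h import *
S=get_image("scene")["frame"];T=get_image("top")["frame"]
c=lambda f,u,v:cv2.resize(f[v-30:v+30,u-30:u+30],(400,400),interpolation=0)
cv2.imwrite("pics/p1.png",np.hstack([c(T,191,195),c(S,289,225)]))
E
```

```text
time: 3.93
tcp_pos: [609.2, 169.0, 132.0]
eef_rot: [0.0, 0.189, 0.982, -0.0]
ft_force: [0.7, -0.0, -0.6]
opening: 31.6
grip_force: 19.9
time: 4.35
tcp_pos: [629.3, 148.2, 75.6]
eef_rot: [-0.002, 0.189, 0.982, -0.001]
ft_force: [0.4, 0.0, 0.4]
opening: 31.7
grip_force: 20.0
```

View pics/p1.png

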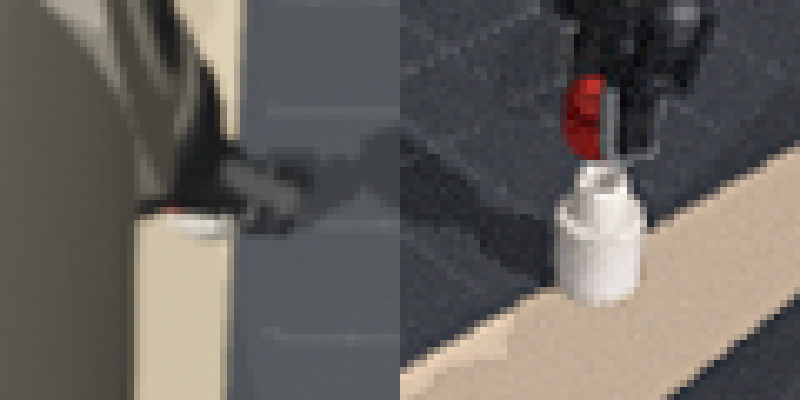

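```bash
python3 -m crank '[{"x":0,"y":0,"z":-0.04,"rx":0,"ry":0,"rz":0,"hand":-0.5},{"x":0,"y":0,"z":-0.08,"rx":0,"ry":0,"rz":0,"hand":-0.5},{"x":0,"y":0,"z":-0.1,"rx":0,"ry":0,"rz":0,"hand":-0.5},{"x":0,"y":0,"z":-0.12,"rx":0,"ry":0,"rz":0,"hand":-0.5},{"x":0,"y":0,"z":-0.13,"rx":0,"ry":0,"rz":0,"hand":-0.5}]'
python3 - <<'E'
from h import *
S=get_image("scene")["frame"];T=get_image("top")["frame"]
c=lambda f,u,v:cv2.resize(f[v-30:v+30,u-30:u+30],(400,400),interpolation=0)
cv2.imwrite("pics/p2.png",np.hstack([c(T,191,195),c(S,289,225)]));print(monitor.read_state()["ft_force"])
E
```

```text
time: 4.87
tcp_pos: [630.4, 148.4, 43.9]
eef_rot: [-0.001, 0.189, 0.982, -0.0]
ft_force: [-0.2, 0.3, -0.2]
opening: 31.5
grip_force: 20.0
[ 0.05451076 -0.9187463  -0.70131811]
```

View pics/p2.png

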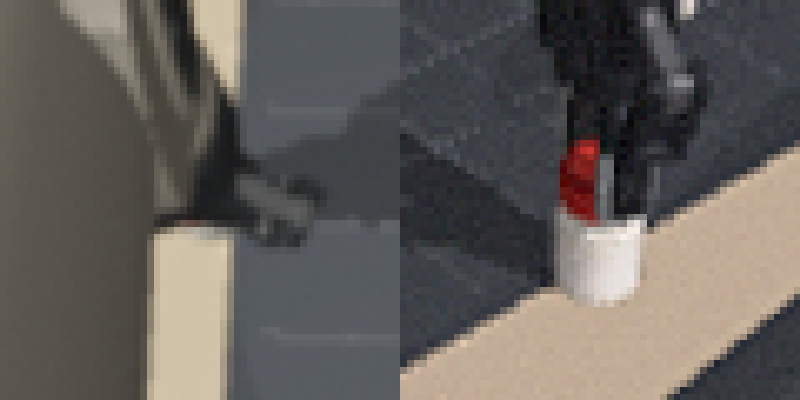

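The lid's skirt is over the neck with no contact force. I'll lower it and release.

```bash
python3 -m crank '[{"x":0,"y":0,"z":-0.014,"rx":0,"ry":0,"rz":0,"hand":-0.5},{"x":0,"y":0,"z":-0.014,"rx":0,"ry":0,"rz":0,"hand":-0.5},{"x":0,"y":0,"z":-0.014,"rx":0,"ry":0,"rz":0,"hand":-0.1},{"x":0,"y":0,"z":-0.014,"rx":0,"ry":0,"rz":0,"hand":0.2},{"x":0,"y":0,"z":-0.014,"rx":0,"ry":0,"rz":0,"hand":0.2}]'
python3 -m crank '[{"x":0,"y":0,"z":0.02,"rx":0,"ry":0,"rz":0,"hand":0.2},{"x":0,"y":0,"z":0.1,"rx":0,"ry":0,"rz":0,"hand":0.3},{"x":0,"y":0,"z":0.25,"rx":0,"ry":0,"rz":0,"hand":0.6},{"x":-0.1,"y":-0.1,"z":0.4,"rx":0,"ry":0,"rz":0,"hand":0.6},{"x":-0.2,"y":-0.2,"z":0.45,"rx":0,"ry":0,"rz":0,"hand":0.6}]'
python3 -m crank '[{"x":-0.1,"y":-0.1,"z":0.1,"rx":0,"ry":0,"rz":0,"hand":0.6},{"x":-0.2,"y":-0.2,"z":0.1,"rx":0,"ry":0,"rz":0,"hand":0.6},{"x":-0.2,"y":-0.3,"z":0.1,"rx":0,"ry":0,"rz":0,"hand":0.6}]'
python3 - <<'E'
from h import *
S=get_image("scene");T=get_image("top")
a,b=white(S,(290,236),vt=120),None
print(cen(a))
for n,ss,ts in (("lid33",(289,222),(191,194)),("lid45",(371,222),(132,246))):
  for lo in (170,185):
    try:
        a,b=comp(redm(S,lo),ss,5),comp(redm(T,lo),ts,5);print(n,lo,a.sum(),b.sum(),cen(a).round(1),cen(b).round(1),tri(S,cen(a),T,cen(b)))
    except Exception as e: print(n,lo,e)
c=lambda f,u,v:cv2.resize(f[v-30:v+30,u-30:u+30],(400,300),interpolation=0)
t,s=T["frame"],S["frame"]
cv2.imwrite("pics/r1.png",np.vstack([np.hstack([c(t,191,195),c(s,289,225)]),np.hstack([c(t,137,246),c(s,370,232)])]))
E
```

```text
time: 5.38
tcp_pos: [631.2, 148.4, 41.6]
eef_rot: [0.0, 0.189, 0.982, 0.0]
ft_force: [0.5, -0.1, -0.3]
opening: 51.5
grip_force: 0.0
time: 5.8
tcp_pos: [587.0, 104.2, 155.7]
eef_rot: [0.003, 0.187, 0.982, 0.002]
ft_force: [-0.2, -1.7, 1.0]
opening: 68.1
grip_force: 0.0
time: 6.05
tcp_pos: [530.3, 25.4, 178.5]
eef_rot: [-0.0, 0.189, 0.982, 0.001]
ft_force: [0.1, -0.3, -0.5]
opening: 68.2
grip_force: 0.0
[288.6962963  234.02222222]
lid33 170 42 24 [288.7 220.2] [186.5 191.3] (array([634.98676783, 153.58014622,  58.50647622]), np.float64(3.8171760305671256))
lid33 185 34 17 [288.7 220.1] [186.6 191.5] (array([634.38848689, 153.10545759,  58.43801356]), np.float64(3.9496860252930994))
lid45 170 110 205 [370.9 222.1] [132.  247.9] (array([475.09548218, 296.02025153,  56.60766174]), np.float64(1.3306121510744826))
lid45 185 104 163 [370.8 222.2] [131.6 246.5] (array([478.43352163, 297.15066183,  58.73998063]), np.float64(0.07746773589461725))
```

View pics/r1.png

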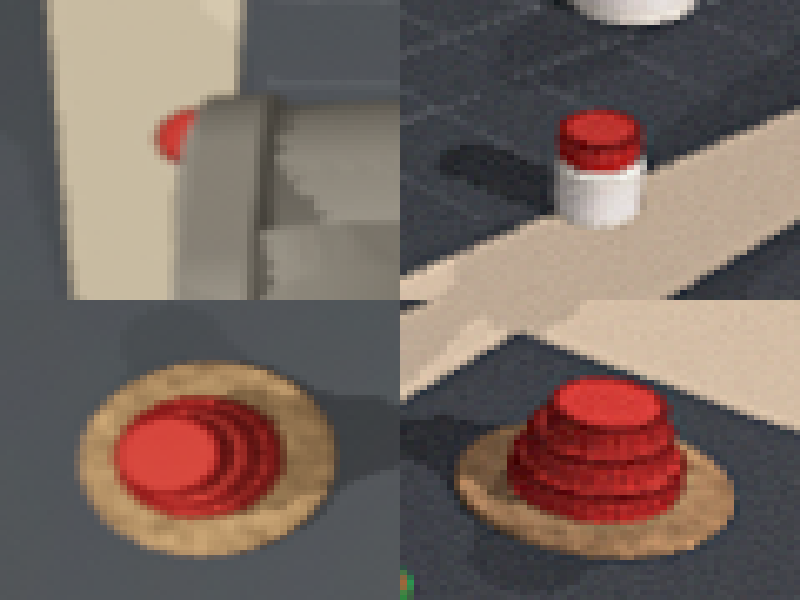

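```bash
python3 -m crank '[{"x":-0.03,"y":0.16,"z":0,"rx":0,"ry":0,"rz":0,"hand":0.6},{"x":-0.06,"y":0.32,"z":0,"rx":0,"ry":0,"rz":0,"hand":0.6},{"x":-0.09,"y":0.48,"z":0,"rx":0,"ry":0,"rz":0,"hand":0.6},{"x":-0.12,"y":0.64,"z":0,"rx":0,"ry":0,"rz":0,"hand":0.6},{"x":-0.15,"y":0.8,"z":0,"rx":0,"ry":0,"rz":0,"hand":0.6}]'
python3 -m crank '[{"x":-0.03,"y":0.15,"z":0,"rx":0,"ry":0,"rz":0,"hand":0.6},{"x":-0.06,"y":0.295,"z":-0.08,"rx":0,"ry":0,"rz":0,"hand":0.6},{"x":-0.06,"y":0.295,"z":-0.2,"rx":0,"ry":0,"rz":0,"hand":0.6},{"x":-0.06,"y":0.295,"z":-0.34,"rx":0,"ry":0,"rz":0,"hand":0.6},{"x":-0.06,"y":0.295,"z":-0.4,"rx":0,"ry":0,"rz":0,"hand":0.6}]'
python3 -m crank '[{"x":0,"y":0,"z":-0.06,"rx":0,"ry":0,"rz":0,"hand":0.6},{"x":0,"y":0,"z":-0.135,"rx":0,"ry":0,"rz":0,"hand":0.6},{"x":0,"y":0,"z":-0.135,"rx":0,"ry":0,"rz":0,"hand":0.6},{"x":0,"y":0,"z":-0.135,"rx":0,"ry":0,"rz":0,"hand":0.6}]'
```

```text
time: 6.57
tcp_pos: [496.2, 229.0, 177.3]
eef_rot: [0.0, 0.189, 0.982, 0.0]
ft_force: [0.5, -0.1, -0.0]
opening: 68.5
grip_force: 0.0
time: 6.98
tcp_pos: [479.3, 301.0, 73.3]
eef_rot: [-0.002, 0.187, 0.982, -0.001]
ft_force: [-0.4, 0.2, -1.6]
opening: 68.1
grip_force: 0.0
time: 7.32
tcp_pos: [481.1, 300.5, 42.6]
eef_rot: [-0.001, 0.189, 0.982, -0.001]
ft_force: [0.3, -0.2, 0.1]
opening: 68.4
grip_force: 0.0
```

```bash
python3 -m crank '[{"x":0,"y":0,"z":0.008,"rx":0,"ry":0,"rz":0,"hand":0.6},{"x":0,"y":0,"z":0.008,"rx":0,"ry":0,"rz":0,"hand":0.6}]'
python3 - <<'E'
from h import *
for i in range(3): get_image("top");print(monitor.read_state()["tcp_pos"])
E
```

```text
time: 7.48
tcp_pos: [482.6, 301.1, 46.6]
eef_rot: [0.001, 0.189, 0.982, 0.001]
ft_force: [-0.1, 0.4, 0.4]
opening: 68.0
grip_force: 0.0
[482.53435899 301.05649537  46.58353655]
[482.40782566 300.89015232  46.3895821 ]
[482.20323203 300.72115021  46.13896993]
```

```bash
python3 -m crank '[{"x":-0.013,"y":-0.013,"z":0,"rx":0,"ry":0,"rz":0,"hand":0.6},{"x":-0.013,"y":-0.013,"z":0,"rx":0,"ry":0,"rz":0,"hand":0.6},{"x":-0.013,"y":-0.013,"z":0,"rx":0,"ry":0,"rz":0,"hand":0.6}]'
python3 -m crank '[{"x":0,"y":0,"z":0,"rx":0,"ry":0,"rz":0,"hand":-0.3},{"x":0,"y":0,"z":0,"rx":0,"ry":0,"rz":0,"hand":-0.3},{"x":0,"y":0,"z":0,"rx":0,"ry":0,"rz":0,"hand":-0.3},{"x":0,"y":0,"z":0,"rx":0,"ry":0,"rz":0,"hand":-0.3},{"x":0,"y":0,"z":0,"rx":0,"ry":0,"rz":0,"hand":-0.3}]'
python3 -m crank '[{"x":0,"y":0,"z":0.02,"rx":0,"ry":0,"rz":0,"hand":-0.3},{"x":0,"y":0,"z":0.08,"rx":0,"ry":0,"rz":0,"hand":-0.3},{"x":0,"y":0,"z":0.2,"rx":0,"ry":0,"rz":0,"hand":-0.3},{"x":0,"y":0,"z":0.36,"rx":0,"ry":0,"rz":0,"hand":-0.3},{"x":0,"y":0,"z":0.36,"rx":0,"ry":0,"rz":0,"hand":-0.3}]'
python3 -m crank '[{"x":0,"y":0,"z":0,"rx":0,"ry":0,"rz":0,"hand":-0.3},{"x":0,"y":0,"z":0,"rx":0,"ry":0,"rz":0,"hand":-0.3},{"x":0,"y":0,"z":0,"rx":0,"ry":0,"rz":0,"hand":-0.3}]'
python3 - <<'E'
from h import *
heldoff(22.5,(373,196),0)
E
```

```text
time: 7.88
tcp_pos: [478.1, 296.7, 45.2]
eef_rot: [-0.0, 0.189, 0.982, -0.0]
ft_force: [-0.3, 0.7, -0.9]
opening: 68.3
grip_force: 0.0
time: 8.3
tcp_pos: [478.4, 297.1, 45.2]
eef_rot: [0.0, 0.189, 0.982, 0.0]
ft_force: [-1.8, -0.4, 4.3]
opening: 44.0
grip_force: 20.1
time: 8.72
tcp_pos: [482.1, 299.4, 141.8]
eef_rot: [0.004, 0.189, 0.982, 0.004]
ft_force: [1.0, 1.0, 0.6]
opening: 43.6
grip_force: 20.5
time: 8.97
tcp_pos: [477.6, 296.5, 134.0]
eef_rot: [-0.001, 0.189, 0.982, -0.001]
ft_force: [-0.5, -1.1, -0.4]
opening: 43.7
grip_force: 20.5
blob 366 378 189 204 135
offset along w [-0.929  0.371] [ 2.6  3.1  3.6  7.   7.5 -0.9  2.5  3.   3.5] median 3.1067736771879737 tcp [477.5 296.5 133.7]
```

```bash
python3 -m crank '[{"x":0,"y":-0.1,"z":0,"rx":0,"ry":0,"rz":0,"hand":-0.3},{"x":0,"y":-0.26,"z":0,"rx":0,"ry":0,"rz":0,"hand":-0.3},{"x":0,"y":-0.42,"z":0,"rx":0,"ry":0,"rz":0,"hand":-0.3},{"x":0,"y":-0.58,"z":0,"rx":0,"ry":0,"rz":0,"hand":-0.3},{"x":0,"y":-0.74,"z":0,"rx":0,"ry":0,"rz":0,"hand":-0.3}]'
python3 -m crank '[{"x":0,"y":-0.16,"z":0,"rx":0,"ry":0,"rz":0,"hand":-0.3},{"x":0,"y":-0.32,"z":0,"rx":0,"ry":0,"rz":0,"hand":-0.3},{"x":0,"y":-0.48,"z":0,"rx":0,"ry":0,"rz":0,"hand":-0.3},{"x":0,"y":-0.64,"z":0,"rx":0,"ry":0,"rz":0,"hand":-0.3},{"x":0,"y":-0.8,"z":0,"rx":0,"ry":0,"rz":0,"hand":-0.3}]'
python3 -m crank '[{"x":-0.03,"y":-0.16,"z":0,"rx":0,"ry":0,"rz":0,"hand":-0.3},{"x":-0.06,"y":-0.32,"z":0,"rx":0,"ry":0,"rz":0,"hand":-0.3},{"x":-0.06,"y":-0.48,"z":0,"rx":0,"ry":0,"rz":0,"hand":-0.3},{"x":-0.06,"y":-0.64,"z":0,"rx":0,"ry":0,"rz":0,"hand":-0.3},{"x":-0.06,"y":-0.8,"z":0,"rx":0,"ry":0,"rz":0,"hand":-0.3}]'
python3 -m crank '[{"x":0,"y":-0.048,"z":0,"rx":0,"ry":0,"rz":0,"hand":-0.3},{"x":0,"y":-0.048,"z":-0.1,"rx":0,"ry":0,"rz":0,"hand":-0.3},{"x":0,"y":-0.048,"z":-0.17,"rx":0,"ry":0,"rz":0,"hand":-0.3},{"x":0,"y":-0.048,"z":-0.17,"rx":0,"ry":0,"rz":0,"hand":-0.3},{"x":0,"y":-0.048,"z":-0.17,"rx":0,"ry":0,"rz":0,"hand":-0.3}]'
python3 - <<'E'
from h import *
S=get_image("scene");get_image("top");print(monitor.read_state()["tcp_pos"])
m=redm(S)[110:160,205:265];print(*["".join("#" if x else "." for x in r) for r in m[10:40]],sep="\n")
a=white(S,(235,152),vt=120);print(cen(a),np.nonzero(a)[1].min(),np.nonzero(a)[1].max(),np.nonzero(a)[0].min())
E
```

```text
time: 9.43
tcp_pos: [477.3, 110.1, 134.0]
eef_rot: [-0.001, 0.188, 0.982, -0.001]
ft_force: [0.1, -0.2, 0.0]
opening: 43.6
grip_force: 20.6
time: 9.85
tcp_pos: [477.3, -89.8, 134.1]
eef_rot: [-0.001, 0.189, 0.982, -0.0]
ft_force: [0.7, 0.7, -0.9]
opening: 43.5
grip_force: 20.6
time: 10.27
tcp_pos: [462.2, -289.6, 133.9]
eef_rot: [-0.001, 0.189, 0.982, 0.0]
ft_force: [0.9, 0.1, -0.5]
opening: 44.1
grip_force: 20.6
time: 10.68
tcp_pos: [462.2, -299.1, 91.1]
eef_rot: [-0.002, 0.189, 0.982, 0.0]
ft_force: [0.1, 0.3, 0.8]
opening: 43.8
grip_force: 20.6
[ 463.69647893 -299.82493562   92.95010707]
............................................................
............................................................
............................................................
............................................................
..........................###...............................
.........................####...............................
........................#####.......#.......................
.........................####.......#.......................
..............
[... 667 characters left out ...]
..................................................
............................................................
............................................................
............................................................
............................................................
............................................................
............................................................
............................................................
............................................................
............................................................
............................................................
[235.24390244 146.23577236] 229 242 135
```

```bash
python3 -m crank '[{"x":0,"y":0,"z":-0.04,"rx":0,"ry":0,"rz":0,"hand":-0.3},{"x":0,"y":0,"z":-0.08,"rx":0,"ry":0,"rz":0,"hand":-0.3},{"x":0,"y":0,"z":-0.11,"rx":0,"ry":0,"rz":0,"hand":-0.3},{"x":0,"y":0,"z":-0.13,"rx":0,"ry":0,"rz":0,"hand":-0.3},{"x":0,"y":0,"z":-0.144,"rx":0,"ry":0,"rz":0,"hand":-0.3}]'
python3 -m crank '[{"x":0,"y":0,"z":-0.005,"rx":0,"ry":0,"rz":0,"hand":-0.3},{"x":0,"y":0,"z":-0.01,"rx":0,"ry":0,"rz":0,"hand":-0.3},{"x":0,"y":0,"z":-0.01,"rx":0,"ry":0,"rz":0,"hand":-0.3},{"x":0,"y":0,"z":-0.01,"rx":0,"ry":0,"rz":0,"hand":-0.3}]'
```

```text
time: 11.2
tcp_pos: [463.0, -299.8, 55.5]
eef_rot: [-0.001, 0.189, 0.982, 0.0]
ft_force: [-0.0, -0.1, 0.4]
opening: 43.7
grip_force: 20.6
time: 11.53
tcp_pos: [463.4, -300.1, 54.2]
eef_rot: [0.0, 0.189, 0.982, -0.0]
ft_force: [0.3, 0.5, -0.0]
opening: 43.5
grip_force: 20.6
```

```bash
python3 -m crank '[{"x":0,"y":0,"z":-0.004,"rx":0,"ry":0,"rz":0,"hand":-0.1},{"x":0,"y":0,"z":-0.004,"rx":0,"ry":0,"rz":0,"hand":0.2},{"x":0,"y":0,"z":-0.004,"rx":0,"ry":0,"rz":0,"hand":0.45},{"x":0,"y":0,"z":-0.004,"rx":0,"ry":0,"rz":0,"hand":0.45}]'
python3 -m crank '[{"x":0,"y":0,"z":0.04,"rx":0,"ry":0,"rz":0,"hand":0.45},{"x":0,"y":0,"z":0.15,"rx":0,"ry":0,"rz":0,"hand":0.5},{"x":0,"y":0,"z":0.3,"rx":0,"ry":0,"rz":0,"hand":0.8},{"x":0,"y":0.1,"z":0.4,"rx":0,"ry":0,"rz":0,"hand":0.9},{"x":0,"y":0.24,"z":0.4,"rx":0,"ry":0,"rz":0,"hand":0.9}]'
python3 -m crank '[{"x":0.01,"y":0.16,"z":0,"rx":0,"ry":0,"rz":0,"hand":0.9},{"x":0.02,"y":0.32,"z":0,"rx":0,"ry":0,"rz":0,"hand":0.9},{"x":0.03,"y":0.48,"z":0,"rx":0,"ry":0,"rz":0,"hand":0.9},{"x":0.04,"y":0.64,"z":0,"rx":0,"ry":0,"rz":0,"hand":0.9},{"x":0.04,"y":0.64,"z":0,"rx":0,"ry":0,"rz":0,"hand":0.9}]'
python3 - <<'E'
from h import *
S=get_image("scene");T=get_image("top")
for n,ss,ts in (("lid33",(289,221),(191,194)),("lid45",(235,138),(350,257)),("lid57",(371,227),(134,246))):
  for lo in (150,170,185):
    try:
        a,b=comp(redm(S,lo),ss,5),comp(redm(T,lo),ts,5);print(n,lo,a.sum(),b.sum(),cen(a).round(1),cen(b).round(1),tri(S,cen(a),T,cen(b)))
    except Exception as e: print(n,lo,e)
c=lambda f,u,v:cv2.resize(f[v-30:v+30,u-30:u+30],(260,280),interpolation=0)
t,s=T["frame"],S["frame"]
cv2.imwrite("pics/r2.png",np.vstack([np.hstack([c(t,191,195),c(t,349,257),c(t,137,246)]),np.hstack([c(s,289,225),c(s,235,147),c(s,370,232)])]))
print(monitor.read_state()["tcp_pos"])
E
```

```text
time: 11.87
tcp_pos: [463.4, -300.0, 53.2]
eef_rot: [0.0, 0.189, 0.982, -0.0]
ft_force: [-0.8, 0.8, 0.3]
opening: 62.0
grip_force: 0.0
time: 12.28
tcp_pos: [466.1, -244.4, 159.1]
eef_rot: [0.005, 0.192, 0.981, -0.002]
ft_force: [1.3, 1.6, 0.5]
opening: 81.1
grip_force: 0.0
time: 12.7
tcp_pos: [474.2, -71.5, 153.8]
eef_rot: [0.0, 0.183, 0.983, 0.002]
ft_force: [-0.5, 0.7, -0.3]
opening: 81.3
grip_force: 0.0
lid33 150 51 84 [288.5 220.2] [189.5 192.1] (array([632.25445414, 147.3500904 ,  53.61443958]), np.float64(0.05234640691607646))
lid33 170 42 79 [288.6 220.1] [189.4 191.8] (array([632.69812149, 147.65549419,  54.23067274]), np.float64(0.6648128251689093))
lid33 185 33 64 [288.6 220.1] [189.5 192. ] (array([632.35294887, 147.43602865,  54.11728169]), np.float64(0.49492649084945395))
lid45 150 44 194 [235.5 135.9] [352.2 257.4] (array([ 461.99252765, -299.72237054,   67.17933594]), np.float64(1.2942370875724554))
lid45 170 40 164 [235.6 136. ] [352.4 257.5] (array([ 461.52007833, -300.32783393,   66.76678172]), np.float64(1.9376070171922821))
lid45 185 33 137 [235.6 136.2] [352.4 258.1] (array([ 460.22478618, -301.05111721,   64.81420605]), np.float64(1.0532396634139114))
lid57 150 193 348 [369.7 227.4] [134.  247.2] (array([476.89711875, 296.03969016,  39.90162909]), np.float64(0.6388013944906076))
lid57 170 187 300 [369.9 227.4] [134.  247.2] (array([476.94345946, 296.2133326 ,  39.95014916]), np.float64(0.27263974902443205))
lid57 185 178 271 [369.9 227.5] [134.  246.6] (array([478.1485779 , 296.57852788,  40.53718071]), np.float64(0.7613098026533015))
[473.68718433 -78.18918152 153.75432325]
```

View pics/r2.png

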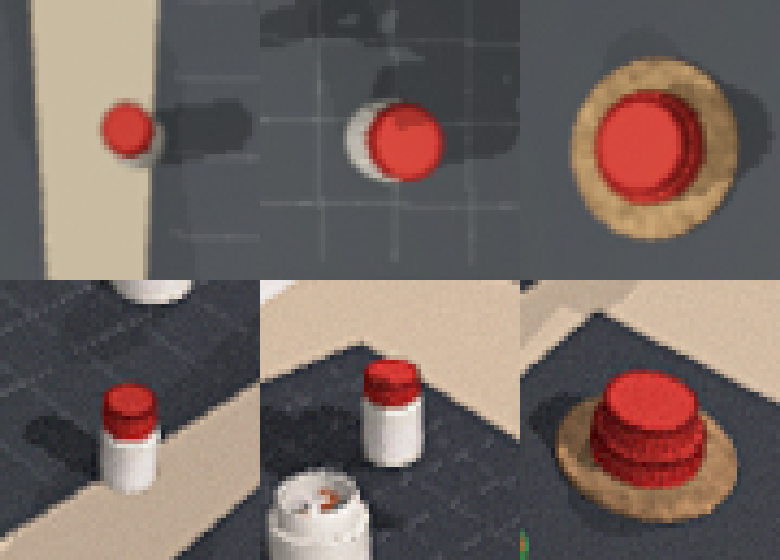

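lid_33 at (632,147) and lid_45 at (461,-300) both sit level on their tubs. Next is lid_57, at about (477.5, 296.3) with its top at about 41.

```bash
python3 -m crank '[{"x":0.003,"y":0.12,"z":0,"rx":0,"ry":0,"rz":0,"hand":0.9},{"x":0.006,"y":0.28,"z":0,"rx":0,"ry":0,"rz":0,"hand":0.9},{"x":0.009,"y":0.44,"z":0,"rx":0,"ry":0,"rz":0,"hand":0.9},{"x":0.012,"y":0.6,"z":0,"rx":0,"ry":0,"rz":0,"hand":0.9},{"x":0.015,"y":0.75,"z":0,"rx":0,"ry":0,"rz":0,"hand":0.9}]'
python3 -m crank '[{"x":0,"y":0.16,"z":0,"rx":0,"ry":0,"rz":0,"hand":0.9},{"x":0,"y":0.32,"z":0,"rx":0,"ry":0,"rz":0,"hand":0.9},{"x":0,"y":0.48,"z":0,"rx":0,"ry":0,"rz":0,"hand":0.9},{"x":0,"y":0.62,"z":0,"rx":0,"ry":0,"rz":0,"hand":0.9},{"x":0,"y":0.748,"z":-0.02,"rx":0,"ry":0,"rz":0,"hand":0.9}]'
python3 -m crank '[{"x":0,"y":0,"z":-0.1,"rx":0,"ry":0,"rz":0,"hand":0.9},{"x":0,"y":0,"z":-0.22,"rx":0,"ry":0,"rz":0,"hand":0.9},{"x":0,"y":0,"z":-0.34,"rx":0,"ry":0,"rz":0,"hand":0.9},{"x":0,"y":0,"z":-0.38,"rx":0,"ry":0,"rz":0,"hand":0.9},{"x":0,"y":0,"z":-0.38,"rx":0,"ry":0,"rz":0,"hand":0.9}]'
python3 -m crank '[{"x":0,"y":0,"z":0,"rx":0,"ry":0,"rz":0,"hand":0.9},{"x":0,"y":0,"z":0,"rx":0,"ry":0,"rz":0,"hand":0.9},{"x":0,"y":0,"z":0,"rx":0,"ry":0,"rz":0,"hand":0.9}]'
```

```text
time: 13.22
tcp_pos: [477.5, 107.7, 153.6]
eef_rot: [0.0, 0.19, 0.982, 0.0]
ft_force: [1.0, -0.2, -0.0]
opening: 81.2
grip_force: 0.0
time: 13.63
tcp_pos: [478.6, 295.7, 149.3]
eef_rot: [0.001, 0.19, 0.982, 0.001]
ft_force: [-0.3, -0.2, 0.5]
opening: 81.2
grip_force: 0.0
time: 14.05
tcp_pos: [476.4, 291.8, 50.8]
eef_rot: [-0.001, 0.19, 0.982, -0.002]
ft_force: [0.5, -0.1, 0.4]
opening: 80.6
grip_force: 0.0
time: 14.3
tcp_pos: [478.5, 295.0, 54.9]
eef_rot: [0.001, 0.189, 0.982, 0.001]
ft_force: [0.1, 0.3, -0.3]
opening: 81.1
grip_force: 0.0
```

```bash
python3 -m crank '[{"x":0,"y":0.006,"z":-0.06,"rx":0,"ry":0,"rz":0,"hand":0.9},{"x":0,"y":0.006,"z":-0.108,"rx":0,"ry":0,"rz":0,"hand":0.9},{"x":0,"y":0.006,"z":-0.108,"rx":0,"ry":0,"rz":0,"hand":0.9},{"x":0,"y":0.006,"z":-0.108,"rx":0,"ry":0,"rz":0,"hand":0.9},{"x":0,"y":0.006,"z":-0.108,"rx":0,"ry":0,"rz":0,"hand":0.6}]'
python3 -m crank '[{"x":0,"y":0,"z":0,"rx":0,"ry":0,"rz":0,"hand":0},{"x":0,"y":0,"z":0,"rx":0,"ry":0,"rz":0,"hand":0},{"x":0,"y":0,"z":0,"rx":0,"ry":0,"rz":0,"hand":0},{"x":0,"y":0,"z":0,"rx":0,"ry":0,"rz":0,"hand":0},{"x":0,"y":0,"z":0,"rx":0,"ry":0,"rz":0,"hand":0}]'
```

```text
time: 14.72
tcp_pos: [477.3, 296.0, 26.5]
eef_rot: [0.0, 0.189, 0.982, 0.0]
ft_force: [0.6, 0.9, 0.9]
opening: 71.1
grip_force: 0.0
time: 15.13
tcp_pos: [477.5, 296.2, 27.0]
eef_rot: [0.0, 0.189, 0.982, 0.0]
ft_force: [-1.8, -0.3, 6.3]
opening: 56.4
grip_force: 20.5
```

```bash
python3 -m crank '[{"x":0,"y":0,"z":0.02,"rx":0,"ry":0,"rz":0,"hand":0},{"x":0,"y":0,"z":0.1,"rx":0,"ry":0,"rz":0,"hand":0},{"x":0,"y":0,"z":0.24,"rx":0,"ry":0,"rz":0,"hand":0},{"x":0,"y":0,"z":0.4,"rx":0,"ry":0,"rz":0,"hand":0},{"x":0,"y":-0.05,"z":0.48,"rx":0,"ry":0,"rz":0,"hand":0}]'
python3 -m crank '[{"x":0,"y":-0.14,"z":0,"rx":0,"ry":0,"rz":0,"hand":0},{"x":0.01,"y":-0.29,"z":0,"rx":0,"ry":0,"rz":0,"hand":0},{"x":0.018,"y":-0.44,"z":0,"rx":0,"ry":0,"rz":0,"hand":0},{"x":0.018,"y":-0.59,"z":0,"rx":0,"ry":0,"rz":0,"hand":0},{"x":0.018,"y":-0.72,"z":0,"rx":0,"ry":0,"rz":0,"hand":0}]'
python3 -m crank '[{"x":0,"y":-0.14,"z":0,"rx":0,"ry":0,"rz":0,"hand":0},{"x":0,"y":-0.27,"z":0,"rx":0,"ry":0,"rz":0,"hand":0},{"x":0,"y":-0.35,"z":-0.05,"rx":0,"ry":0,"rz":0,"hand":0},{"x":0,"y":-0.358,"z":-0.14,"rx":0,"ry":0,"rz":0,"hand":0},{"x":0,"y":-0.358,"z":-0.18,"rx":0,"ry":0,"rz":0,"hand":0}]'
python3 -m crank '[{"x":0,"y":0,"z":0,"rx":0,"ry":0,"rz":0,"hand":0},{"x":0,"y":0,"z":0,"rx":0,"ry":0,"rz":0,"hand":0},{"x":0,"y":0,"z":0,"rx":0,"ry":0,"rz":0,"hand":0},{"x":0,"y":0,"z":0,"rx":0,"ry":0,"rz":0,"hand":0}]'
python3 - <<'E'
from h import *
S=get_image("scene");get_image("top");print(monitor.read_state()["tcp_pos"])
m=redm(S)[150:190,265:325];print(*["".join("#" if x else "." for x in r) for r in m],sep="\n")
a=white(S,(293,190),vt=120);x=np.nonzero(a)[1];print(cen(a),x.min(),x.max(),np.nonzero(a)[0].min())
E
```

```text
time: 15.55
tcp_pos: [478.4, 287.1, 150.6]
eef_rot: [0.002, 0.187, 0.982, 0.003]
ft_force: [0.9, 0.5, -0.3]
opening: 56.0
grip_force: 21.6
time: 15.97
tcp_pos: [481.4, 100.9, 146.6]
eef_rot: [0.0, 0.189, 0.982, 0.0]
ft_force: [1.5, -0.1, 0.5]
opening: 56.8
grip_force: 21.6
time: 16.38
tcp_pos: [480.8, 12.1, 100.0]
eef_rot: [-0.0, 0.19, 0.982, -0.0]
ft_force: [-0.0, -0.2, -0.8]
opening: 56.5
grip_force: 21.6
time: 16.72
tcp_pos: [482.3, 15.0, 101.9]
eef_rot: [0.001, 0.188, 0.982, 0.0]
ft_force: [-0.0, -0.0, 0.0]
opening: 56.4
grip_force: 21.6
[482.17321698  14.69340519 101.75559592]
............................................................
............................................................
............................................................
............................................................
............................................................
............................................................
............................................................
..........................#####.............................
.......................
[... 1268 characters left out ...]
..................................................
............................................................
............................................................
............................................................
............................................................
............................................................
............................................................
............................................................
............................................................
............................................................
............................................................
[294.07006369 185.86199575] 285 304 172
```

```bash
python3 -m crank '[{"x":0,"y":-0.002,"z":-0.04,"rx":0,"ry":0,"rz":0,"hand":0},{"x":0,"y":-0.002,"z":-0.08,"rx":0,"ry":0,"rz":0,"hand":0},{"x":0,"y":-0.002,"z":-0.11,"rx":0,"ry":0,"rz":0,"hand":0},{"x":0,"y":-0.002,"z":-0.13,"rx":0,"ry":0,"rz":0,"hand":0},{"x":0,"y":-0.002,"z":-0.138,"rx":0,"ry":0,"rz":0,"hand":0}]'
python3 -m crank '[{"x":0,"y":0,"z":0,"rx":0,"ry":0,"rz":0,"hand":0},{"x":0,"y":0,"z":-0.003,"rx":0,"ry":0,"rz":0,"hand":0},{"x":0,"y":0,"z":-0.003,"rx":0,"ry":0,"rz":0,"hand":0}]'
```

```text
time: 17.23
tcp_pos: [481.3, 13.4, 65.3]
eef_rot: [-0.001, 0.189, 0.982, -0.0]
ft_force: [-0.3, -0.0, 3.1]
opening: 56.5
grip_force: 21.8
time: 17.48
tcp_pos: [481.5, 13.4, 65.8]
eef_rot: [-0.0, 0.189, 0.982, -0.0]
ft_force: [0.2, 0.4, 0.1]
opening: 56.5
grip_force: 21.6
```

```bash
python3 -m crank '[{"x":0,"y":0,"z":0,"rx":0,"ry":0,"rz":0,"hand":0.4},{"x":0,"y":0,"z":0,"rx":0,"ry":0,"rz":0,"hand":0.6},{"x":0,"y":0,"z":0,"rx":0,"ry":0,"rz":0,"hand":0.75},{"x":0,"y":0,"z":0,"rx":0,"ry":0,"rz":0,"hand":0.75}]'
python3 -m crank '[{"x":0,"y":0,"z":0.04,"rx":0,"ry":0,"rz":0,"hand":0.75},{"x":0,"y":0,"z":0.15,"rx":0,"ry":0,"rz":0,"hand":1},{"x":0,"y":0,"z":0.3,"rx":0,"ry":0,"rz":0,"hand":1},{"x":0,"y":0.1,"z":0.3,"rx":0,"ry":0,"rz":0,"hand":1},{"x":0,"y":0.26,"z":0.3,"rx":0,"ry":0,"rz":0,"hand":1}]'
python3 -m crank '[{"x":0,"y":0.16,"z":0,"rx":0,"ry":0,"rz":0,"hand":1},{"x":0,"y":0.26,"z":0,"rx":0,"ry":0,"rz":0,"hand":1},{"x":0,"y":0.26,"z":0,"rx":0,"ry":0,"rz":0,"hand":1},{"x":0,"y":0.26,"z":0,"rx":0,"ry":0,"rz":0,"hand":1},{"x":0,"y":0.26,"z":0,"rx":0,"ry":0,"rz":0,"hand":1}]'
python3 - <<'E'
from h import *
S=get_image("scene");T=get_image("top")
for n,ss,ts in (("lid57",(295,167),(236,249)),("lid69",(370,232),(136,246))):
  for lo in (150,170,185):
    try:
        a,b=comp(redm(S,lo),ss,5),comp(redm(T,lo),ts,5);print(n,lo,a.sum(),b.sum(),cen(a).round(1),cen(b).round(1),tri(S,cen(a),T,cen(b)))
    except Exception as e: print(n,lo,e)
print(monitor.read_state()["tcp_pos"])
E
```

```text
time: 17.82
tcp_pos: [481.6, 13.5, 65.9]
eef_rot: [0.0, 0.189, 0.982, 0.0]
ft_force: [-0.2, -0.1, -0.3]
opening: 74.9
grip_force: 0.0
time: 18.23
tcp_pos: [483.6, 75.4, 143.9]
eef_rot: [0.003, 0.193, 0.981, 0.0]
ft_force: [0.7, 0.6, -1.1]
opening: 85.2
grip_force: 0.0
time: 18.65
tcp_pos: [481.5, 142.6, 141.1]
eef_rot: [0.0, 0.189, 0.982, -0.0]
ft_force: [1.5, -0.3, -0.5]
opening: 85.0
grip_force: 0.0
lid57 150 101 336 [295.4 172.4] [235.8 247.8] (array([480.94819789,  13.9860766 ,  77.74588922]), np.float64(2.238920178564183))
lid57 170 80 315 [295.6 172.6] [235.9 247.7] (array([480.85296836,  13.98055454,  77.01718146]), np.float64(3.0439909165257935))
lid57 185 70 223 [295.7 172.7] [234.6 247.8] (array([481.41728964,  16.72908227,  78.04615836]), np.float64(0.5905409926395291))
lid69 150 attempt to get argmax of an empty sequence
lid69 170 attempt to get argmax of an empty sequence
lid69 185 attempt to get argmax of an empty sequence
[481.64550595 141.83074161 140.9619568 ]
```

```bash
python3 - <<'E'
from h import *
S=get_image("scene");T=get_image("top")
c=lambda f,u,v:cv2.resize(f[v-30:v+30,u-30:u+30],(400,400),interpolation=0)
t,s=T["frame"],S["frame"]
cv2.imwrite("pics/r3.png",np.hstack([c(t,137,246),c(s,370,232)]))
for lo in (70,90,110,130):
    try:
        a,b=comp(redm(S,lo),(370,232),5),comp(redm(T,lo),(136,246),5);print(lo,a.sum(),b.sum(),cen(a).round(1),cen(b).round(1),tri(S,cen(a),T,cen(b)))
    except Exception as e: print(lo,e)
E
```

```text
70 attempt to get argmax of an empty sequence
90 attempt to get argmax of an empty sequence
110 attempt to get argmax of an empty sequence
130 attempt to get argmax of an empty sequence
```

View pics/r3.png

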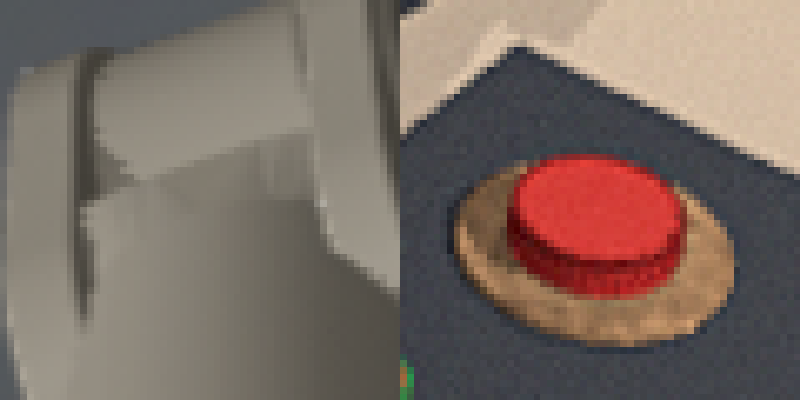

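```bash
python3 - <<'E'
from h import *
S=get_image("scene")
for lo in (170,185,195):
    a=comp(redm(S,lo),(370,232),5);e=cv2.fitEllipse(np.concatenate(cv2.findContours(a,0,1)[0]));print(lo,a.sum(),cen(a).round(1),plane(S,*cen(a),24).round(1),e[0],plane(S,*e[0],24).round(1))
E
```

```text
170 286 [369.3 232.9] [479.2 298.6  24. ] (369.28662109375, 232.8763885498047) [479.3 298.7  24. ]
185 273 [369.3 232.9] [479.2 298.6  24. ] (369.3292541503906, 232.85971069335938) [479.1 298.7  24. ]
195 264 [369.4 232.8] [478.7 298.5  24. ] (369.364501953125, 232.77297973632812) [478.8 298.5  24. ]
```

```bash
python3 -m crank '[{"x":-0.012,"y":0.14,"z":0,"rx":0,"ry":0,"rz":0,"hand":1},{"x":-0.012,"y":0.3,"z":0,"rx":0,"ry":0,"rz":0,"hand":1},{"x":-0.012,"y":0.46,"z":0,"rx":0,"ry":0,"rz":0,"hand":1},{"x":-0.012,"y":0.622,"z":-0.02,"rx":0,"ry":0,"rz":0,"hand":1},{"x":-0.012,"y":0.622,"z":-0.15,"rx":0,"ry":0,"rz":0,"hand":1}]'
python3 -m crank '[{"x":0,"y":0,"z":-0.12,"rx":0,"ry":0,"rz":0,"hand":1},{"x":0,"y":0,"z":-0.2,"rx":0,"ry":0,"rz":0,"hand":1},{"x":0,"y":0,"z":-0.2,"rx":0,"ry":0,"rz":0,"hand":1},{"x":0,"y":0,"z":-0.2,"rx":0,"ry":0,"rz":0,"hand":1},{"x":0,"y":0,"z":-0.2,"rx":0,"ry":0,"rz":0,"hand":1}]'
```

```text
time: 19.32
tcp_pos: [480.8, 311.3, 107.8]
eef_rot: [0.003, 0.185, 0.983, 0.007]
ft_force: [2.1, 1.7, 0.7]
opening: 85.3
grip_force: 0.0
time: 19.73
tcp_pos: [479.6, 298.9, 54.4]
eef_rot: [0.001, 0.189, 0.982, 0.001]
ft_force: [0.7, -0.4, 0.8]
opening: 85.4
grip_force: 0.0
```

```bash
python3 -m crank '[{"x":-0.003,"y":-0.005,"z":-0.06,"rx":0,"ry":0,"rz":0,"hand":1},{"x":-0.003,"y":-0.005,"z":-0.12,"rx":0,"ry":0,"rz":0,"hand":1},{"x":-0.003,"y":-0.005,"z":-0.17,"rx":0,"ry":0,"rz":0,"hand":1},{"x":-0.003,"y":-0.005,"z":-0.184,"rx":0,"ry":0,"rz":0,"hand":1},{"x":-0.003,"y":-0.005,"z":-0.184,"rx":0,"ry":0,"rz":0,"hand":1}]'
python3 -m crank '[{"x":0,"y":0,"z":0,"rx":0,"ry":0,"rz":0,"hand":1},{"x":0,"y":0,"z":0,"rx":0,"ry":0,"rz":0,"hand":0.4},{"x":0,"y":0,"z":0,"rx":0,"ry":0,"rz":0,"hand":0.4},{"x":0,"y":0,"z":0,"rx":0,"ry":0,"rz":0,"hand":0.4},{"x":0,"y":0,"z":0,"rx":0,"ry":0,"rz":0,"hand":0.4}]'
```

```text
time: 20.15
tcp_pos: [477.9, 297.6, 7.3]
eef_rot: [-0.0, 0.189, 0.982, -0.0]
ft_force: [-0.6, 0.4, 0.0]
opening: 85.4
grip_force: 0.0
time: 20.57
tcp_pos: [478.5, 298.2, 8.7]
eef_rot: [0.001, 0.189, 0.982, 0.001]
ft_force: [-0.7, -0.9, 6.8]
opening: 68.2
grip_force: 20.7
```

```bash
python3 -m crank '[{"x":0,"y":0,"z":0.02,"rx":0,"ry":0,"rz":0,"hand":0.4},{"x":0,"y":0,"z":0.12,"rx":0,"ry":0,"rz":0,"hand":0.4},{"x":0,"y":0,"z":0.27,"rx":0,"ry":0,"rz":0,"hand":0.4},{"x":0,"y":0,"z":0.43,"rx":0,"ry":0,"rz":0,"hand":0.4},{"x":0,"y":-0.05,"z":0.58,"rx":0,"ry":0,"rz":0,"hand":0.4}]'
python3 -m crank '[{"x":0.04,"y":-0.14,"z":0,"rx":0,"ry":0,"rz":0,"hand":0.4},{"x":0.09,"y":-0.29,"z":0,"rx":0,"ry":0,"rz":0,"hand":0.4},{"x":0.14,"y":-0.44,"z":0,"rx":0,"ry":0,"rz":0,"hand":0.4},{"x":0.19,"y":-0.59,"z":0,"rx":0,"ry":0,"rz":0,"hand":0.4},{"x":0.24,"y":-0.74,"z":0,"rx":0,"ry":0,"rz":0,"hand":0.4}]'
python3 -m crank '[{"x":0.05,"y":-0.15,"z":0,"rx":0,"ry":0,"rz":0,"hand":0.4},{"x":0.1,"y":-0.3,"z":0,"rx":0,"ry":0,"rz":0,"hand":0.4},{"x":0.15,"y":-0.45,"z":0,"rx":0,"ry":0,"rz":0,"hand":0.4},{"x":0.2,"y":-0.6,"z":0,"rx":0,"ry":0,"rz":0,"hand":0.4},{"x":0.25,"y":-0.75,"z":0,"rx":0,"ry":0,"rz":0,"hand":0.4}]'
python3 -m crank '[{"x":0.05,"y":-0.14,"z":0,"rx":0,"ry":0,"rz":0,"hand":0.4},{"x":0.1,"y":-0.26,"z":0,"rx":0,"ry":0,"rz":0,"hand":0.4},{"x":0.12,"y":-0.32,"z":-0.06,"rx":0,"ry":0,"rz":0,"hand":0.4},{"x":0.12,"y":-0.32,"z":-0.13,"rx":0,"ry":0,"rz":0,"hand":0.4},{"x":0.12,"y":-0.32,"z":-0.16,"rx":0,"ry":0,"rz":0,"hand":0.4}]'
python3 -m crank '[{"x":0,"y":0,"z":0,"rx":0,"ry":0,"rz":0,"hand":0.4},{"x":0,"y":0,"z":0,"rx":0,"ry":0,"rz":0,"hand":0.4},{"x":0,"y":0,"z":0,"rx":0,"ry":0,"rz":0,"hand":0.4},{"x":0,"y":0,"z":0,"rx":0,"ry":0,"rz":0,"hand":0.4}]'
python3 - <<'E'
from h import *
S=get_image("scene");get_image("top");print(monitor.read_state()["tcp_pos"])
m=redm(S)[135:180,190:250];print(*["".join("#" if x else "." for x in r) for r in m if r.any()],sep="\n")
a=white(S,(218,182),vt=120);x=np.nonzero(a)[1];print(cen(a),x.min(),x.max(),np.nonzero(a)[0].min())
E
```

```text
time: 20.98
tcp_pos: [477.4, 287.7, 154.8]
eef_rot: [0.0, 0.187, 0.982, 0.001]
ft_force: [0.6, 0.4, 0.4]
opening: 68.8
grip_force: 23.1
time: 21.4
tcp_pos: [538.2, 98.6, 153.2]
eef_rot: [0.001, 0.189, 0.982, 0.0]
ft_force: [0.9, 0.2, -0.6]
opening: 68.2
grip_force: 23.1
time: 21.82
tcp_pos: [600.7, -89.1, 153.0]
eef_rot: [0.0, 0.189, 0.982, 0.0]
ft_force: [-0.0, -0.1, 0.0]
opening: 68.0
grip_force: 23.1
time: 22.23
tcp_pos: [629.3, -168.8, 110.8]
eef_rot: [-0.001, 0.19, 0.982, -0.0]
ft_force: [-1.0, 0.7, -1.1]
opening: 68.1
grip_force: 23.1
time: 22.57
tcp_pos: [631.1, -166.4, 113.5]
eef_rot: [0.001, 0.188, 0.982, 0.0]
ft_force: [-0.5, -0.1, 0.4]
opening: 68.4
grip_force: 23.1
[ 630.88743271 -166.75819595  113.27354875]
........................................###########.........
.......................................############.........
.......................................############.........
.......................................#############........
.......................................#############........
.......................................#############........
....
[... 555 characters left out ...]
.......##########........#####....................
..................#########........#####....................
.................##########........#####....................
.................#.########.........####....................
.................##########.........####....................
.................#########..........####....................
..................#########.........###.....................
..................#########........###......................
....................########.....###........................
........................##########..........................
.............................##.............................
[218.62382445 177.21003135] 207 230 161
```

```bash
python3 -m crank '[{"x":0.004,"y":-0.005,"z":-0.04,"rx":0,"ry":0,"rz":0,"hand":0.4},{"x":0.004,"y":-0.005,"z":-0.08,"rx":0,"ry":0,"rz":0,"hand":0.4},{"x":0.004,"y":-0.005,"z":-0.11,"rx":0,"ry":0,"rz":0,"hand":0.4},{"x":0.004,"y":-0.005,"z":-0.128,"rx":0,"ry":0,"rz":0,"hand":0.4},{"x":0.004,"y":-0.005,"z":-0.136,"rx":0,"ry":0,"rz":0,"hand":0.4}]'
python3 -m crank '[{"x":0,"y":0,"z":0,"rx":0,"ry":0,"rz":0,"hand":0.4},{"x":0,"y":0,"z":-0.004,"rx":0,"ry":0,"rz":0,"hand":0.4},{"x":0,"y":0,"z":-0.004,"rx":0,"ry":0,"rz":0,"hand":0.4}]'
```

```text
time: 23.08
tcp_pos: [632.2, -168.1, 78.0]
eef_rot: [0.001, 0.189, 0.982, 0.0]
ft_force: [-0.2, 0.7, 7.5]
opening: 68.6
grip_force: 23.6
time: 23.33
tcp_pos: [632.4, -168.2, 77.8]
eef_rot: [0.001, 0.189, 0.982, 0.0]
ft_force: [1.5, 2.0, 4.9]
opening: 68.5
grip_force: 23.4
```

```bash
python3 -m crank '[{"x":0,"y":0,"z":0.004,"rx":0,"ry":0,"rz":0,"hand":0.7},{"x":0,"y":0,"z":0.004,"rx":0,"ry":0,"rz":0,"hand":0.85},{"x":0,"y":0,"z":0.004,"rx":0,"ry":0,"rz":0,"hand":1},{"x":0,"y":0,"z":0.004,"rx":0,"ry":0,"rz":0,"hand":1}]'
python3 -m crank '[{"x":0,"y":0,"z":0.03,"rx":0,"ry":0,"rz":0,"hand":1},{"x":0,"y":0,"z":0.12,"rx":0,"ry":0,"rz":0,"hand":1},{"x":0,"y":0,"z":0.26,"rx":0,"ry":0,"rz":0,"hand":1},{"x":0,"y":0.1,"z":0.38,"rx":0,"ry":0,"rz":0,"hand":1},{"x":0,"y":0.25,"z":0.4,"rx":0,"ry":0,"rz":0,"hand":1}]'
python3 -m crank '[{"x":-0.04,"y":0.15,"z":0,"rx":0,"ry":0,"rz":0,"hand":1},{"x":-0.08,"y":0.3,"z":0,"rx":0,"ry":0,"rz":0,"hand":1},{"x":-0.12,"y":0.45,"z":0,"rx":0,"ry":0,"rz":0,"hand":1},{"x":-0.16,"y":0.6,"z":0,"rx":0,"ry":0,"rz":0,"hand":1},{"x":-0.2,"y":0.75,"z":0,"rx":0,"ry":0,"rz":0,"hand":1}]'
python3 -m crank '[{"x":-0.04,"y":0.15,"z":0,"rx":0,"ry":0,"rz":0,"hand":1},{"x":-0.08,"y":0.3,"z":0,"rx":0,"ry":0,"rz":0,"hand":1},{"x":-0.12,"y":0.45,"z":0,"rx":0,"ry":0,"rz":0,"hand":1},{"x":-0.16,"y":0.6,"z":0,"rx":0,"ry":0,"rz":0,"hand":1},{"x":-0.2,"y":0.75,"z":0,"rx":0,"ry":0,"rz":0,"hand":1}]'
python3 -m crank '[{"x":0,"y":0.15,"z":0,"rx":0,"ry":0,"rz":0,"hand":1},{"x":0,"y":0.3,"z":0,"rx":0,"ry":0,"rz":0,"hand":1},{"x":0,"y":0.4,"z":0,"rx":0,"ry":0,"rz":0,"hand":1},{"x":0,"y":0.4,"z":0,"rx":0,"ry":0,"rz":0,"hand":1},{"x":0,"y":0.4,"z":0,"rx":0,"ry":0,"rz":0,"hand":1}]'
python3 - <<'E'
from h import *
S=get_image("scene");T=get_image("top")
for n,ss,ts in (("lid33",(289,220),(189,192)),("lid45",(235,136),(352,257)),("lid57",(295,170),(236,248)),("lid69",(219,155),(305,194))):
    try:
        a,b=comp(redm(S,165),ss,5),comp(redm(T,165),ts,5);print(n,a.sum(),b.sum(),tri(S,cen(a),T,cen(b)))
    except Exception as e: print(n,e)
c=lambda f,u,v:cv2.resize(f[v-25:v+25,u-25:u+25],(200,200),interpolation=0)
t,s=T["frame"],S["frame"]
cv2.imwrite("pics/fin.png",np.vstack([np.hstack([c(t,*p[0]) for p in SEEDS.values()]),np.hstack([c(s,p[1][0],p[1][1]-8) for p in SEEDS.values()])]))
E
```

```text
time: 23.67
tcp_pos: [630.7, -168.7, 77.8]
eef_rot: [-0.001, 0.189, 0.982, -0.0]
ft_force: [-0.0, 0.4, -0.9]
opening: 85.6
grip_force: 0.0
time: 24.08
tcp_pos: [633.9, -111.8, 184.8]
eef_rot: [0.005, 0.193, 0.981, -0.001]
ft_force: [1.7, 0.1, 0.7]
opening: 84.9
grip_force: 0.0
time: 24.5
tcp_pos: [580.6, 83.0, 178.9]
eef_rot: [0.0, 0.189, 0.982, 0.0]
ft_force: [0.4, -0.2, -0.6]
opening: 85.5
grip_force: 0.0
time: 24.92
tcp_pos: [530.6, 270.6, 178.9]
eef_rot: [0.0, 0.189, 0.982, 0.0]
ft_force: [1.1, 0.5, 0.4]
opening: 85.0
grip_force: 0.0
time: 25.33
tcp_pos: [530.5, 370.8, 178.3]
eef_rot: [-0.0, 0.187, 0.982, 0.0]
ft_force: [-0.4, -0.4, 0.4]
opening: 85.7
grip_force: 0.0
lid33 53 80 (array([632.37568457, 147.2574977 ,  53.65849768]), np.float64(0.6546278502610081))
lid45 48 188 (array([ 463.24767587, -300.72582921,   65.84423343]), np.float64(0.7301576618680143))
lid57 125 330 (array([482.08532348,  12.2771332 ,  78.51596423]), np.float64(0.20363766742669961))
lid69 attempt to get argmax of an empty sequence
```

View pics/fin.png

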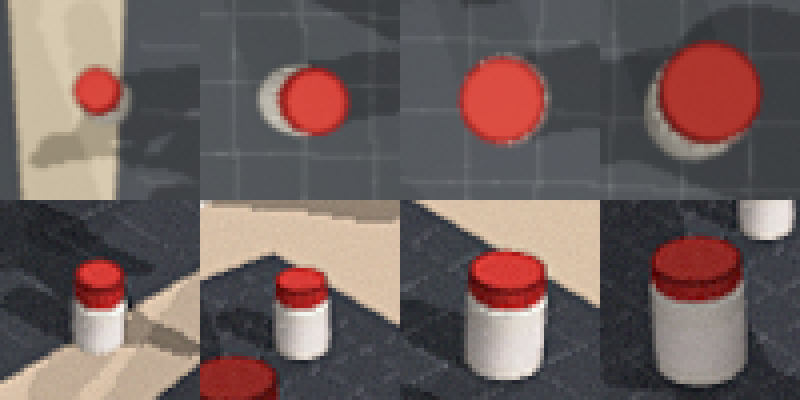

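All four lids sit level on their tubs. lid_69 is in shadow, but its skirt reaches the shoulder all round. The arm is clear, so I'm handing in.

```bash
python3 -c "
from workcell import workorder
print(workorder.close_job())"
```

```text
the job is handed in; nothing more can be done
None
```

All four lids are on the tubs of their own size and the job is handed in; the last pictures show them seated and level, with lid_69 (in shadow) checked by eye only, and no verdict came back.

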